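# One turn of the feed wheel

## Robot

A 6-joint arm with a two-finger parallel gripper is mounted at the origin on the work surface. World frame = base frame: x ahead of the robot, y to its left, z up, the work surface at z = 0. Lengths are in m, angles in degrees, forces in N, time in s.
With the tool pointing down it reaches from about 0.25 to 0.725 m from the base axis. Payload 9.7 kg.
Tool frame: the origin (TCP) lies midway between the tips of the shut fingers; the grasp point (between the pads) lies 19 mm behind it (bot.pinch_z is the distance from the TCP to the grasp point, in m); z points along the fingers, y is the line along which they close (so a half turn about z gives the same grasp; the last joint's range is limited). The gripper opens to 85 mm and grips with 20 to 120 N. Pads are 22 mm wide; open, the fingers measure 114 mm over their backs; the gripper's body (76 mm by 85 mm) begins 54 mm behind the grasp point. The pads swing forward as they close: fully open they stand 13 mm farther back than shut.
Start: joints at [64.458, 4.979, 10.078, 95.1, 0, 90], TCP at [0.237, 0.496, 0.231] pointing down, gripper open.
Joint ranges: [-179.16, 179.16], [-48.56, 103.87], [-65.8, 70.77], [-126.05, 130.52], [-82.76, 87.17], [-180, 180]. Speed limits (degrees/s): [127.2, 127.2, 147.25, 180, 180, 180].

## Interface

Orientations are given as [roll, pitch, yaw] about the fixed x, y, z axes, in that order (R = Rz(yaw) Ry(pitch) Rx(roll)).
In Python, from workcell import sensors, camera, camera_params, ticket, bot gives the robot as it stands.
- The arm moves only by the shell command python3 -m jog 'ROWS' [FORCE]. ROWS is JSON, a list that holds one entry, the list of rows, each a list of 5 numbers: the shift along the world's x, y, z in units of 50 mm (1.0 is 50 mm), then the turn about the world's z in units of 5 degrees (1.0 is 5 degrees), then the opening, from 0 (shut) to 1 (fully open). In form: [[[tx, ty, tz, yaw, grip], ...]]. A call has 1 to 8 rows; each row shifts and turns the commanded pose from where the row before left it; what a row does not reach is not made up. A row lasts 1/10 s, in which the tool goes at most 50 mm and 8.59 degrees, less where a joint would pass 70% of its speed; a pose out of reach is approached as far as the arm can. A call is refused whole if a number of a shift passes 1 or a number of a turn 1, either way. A call with a gripper value outside its range is refused whole. The fingers move at their own pace and stop on an object; FORCE is the grip in N (left out, the last holds). Time passes only in rows, so rows that do not move let the fingers close. It gives the time, the measured TCP pose, the force, the opening and the grip force at its end, in the units of the state.
- sensors.get_obs(): the state, without advancing time (a new reading comes with each control period).
- camera(name): name is "scene" or "top" or "wrist"; returns the picture (420x560x3 uint8, blue, green, red); there is no depth.
- camera_params(name): a dict with "fx", "fy", "cx", "cy" (pixels), "T" (4x4, takes a point from camera to world coordinates); the wrist camera has in their place "tool_from_camera" (4x4, takes a point from camera to tool coordinates, whose origin is the TCP and whose axes are the flange's). Camera axes: x right, y down, z forward; pixel columns grow to the right and rows downward; lengths in m; the calibration is good to about 2 mm. A picture is of the moment at which its call begins: read the wrist's pose just before it. camera_params takes no time and is no camera call.
- ticket.job_done(): hands the job in; it is judged then, once.
The state is a dict: "time": time; "q": joint angles; "qd": joint speeds; "joint_efforts": joint torques, N m; "ee_pos": TCP position; "tcp_rot": TCP orientation; "wrist_force": force on the tool from outside, world axes, zero at the start; "torque": the same for the moment, N m; "opening": finger opening in m; "grasp_force": force on a finger pad.
Only numpy, scipy, OpenCV 4.12 (cv2) and the standard library are available. Lean on these libraries where they do the work, as an engineer would, in place of code of your own. Each camera call takes 0.05 s, during which the arm holds its last target. There are 200 camera calls.

## Task

Advance the stone towards the grinding disc by one turn of the feed: with the fingertips, push the hand wheel's upright handle round clockwise as seen from above, steadily and through exactly one full turn, so that it comes to rest back at the fixed pointer from which it started. Only push the handle lightly from behind, never grip or fling it; do not let it run past the pointer by more than about its own width. Leave the bottle, the cup, the stone slab and the brush standing or lying where they are, and take the hand clear at the end.

Things in the scene. Friction and masses are not known exactly. Their poses are not given: they have to be found in the camera images.
- feed_wheel (a joint): turn of the steel three-spoke hand wheel, which lies level, 164 mm over its rim (round bar 14 mm thick, its top 93 mm above the table), about its vertical axis, rad: 0 at the start (handle at the pointer), growing clockwise seen from above; one full turn is 6.283. Drag about 0.16 N m (some 2 to 3 N at the handle); it stays where it is left, has no stop or detent near one turn
- hub (a point): on the wheel's axis at the height of the rim's top (93 mm above the table); the hub ends 7 mm higher, radius 18 mm
- handle (a point): centre of the upright black round handle, 26 mm in diameter, 75 mm out from the wheel's axis; it stands from 96 to 146 mm above the table (this point at 121 mm), on the end of one spoke, and is fixed to the wheel
- mark (a point): on top of the fixed aluminium pointer (16 mm wide, its end reaching from 98 to 124 mm out from the axis) just outside the wheel's rim; this point is 106 mm out from the axis, 85 mm above the table, lower than the rim; it does not turn, and shows where the handle starts and must stop. It can lie on any side of the wheel but that of the carriage
- slide (a joint): travel of the carriage that holds the stone, m: 0 at the start, driven by the wheel through a screw, plus 0.020 per clockwise turn, towards the disc
- feed_base: dark steel base slab, 160 x 520 x 30 mm; origin on the table under the wheel's axis, the slab reaching from -100 to +420 mm along its y; carriage at y 100 to 250 mm (lower than 100 mm), grinding disc and motor (100 mm thick, top at 140 mm) at y 222 to 410 mm
- bottle: pale grey loose bottle with a white cap, 54 mm in diameter, 130 mm high, origin under its centre; a bystander
- cup: loose open steel cup, 70 mm in diameter, 70 mm high, origin under its centre; a bystander
- slab: loose stone slab 60 x 45 x 14 mm lying flat, origin under its centre; a bystander
- brush: loose hand brush 170 mm long, lying along its x, origin at its underside; a bystander

How it is judged:
By the outcome, as a careful person would: the job done as asked, in the order asked, and still so for the second after the job is handed in, with the robot touching nothing.
It also fails if it takes over 61 s, if anything falls off the work surface, if the arm or the gripper's body presses on something with over 40 N, if the wrist force passes 120 N, or if a joint passes its speed limit or range.

## Working session

There is one attempt and no reset: what is moved stays moved. The work goes in short steps, Python scripts to look and compute and a shell command to move; the robot and the scene stay as the last step left them, time stands still between calls to the robot, and variables do not carry over. Pictures are saved under pics/ and viewed, at most 10 in all, crops included, and the job is handed in when it is done.

```bash
mkdir -p pics
python3 - <<'E'
from workcell import sensors,camera,camera_params
import cv2
for n in("top","scene"):
    cv2.imwrite(f"pics/{n}0.png",camera(n))
    p=camera_params(n);print(n,p)
o=sensors.get_obs();print(o)
E
```

```text
top {'fx': 414.0135231820055, 'fy': 414.0135231820055, 'cx': 280.2746319289601, 'cy': 210.16161901199038, 'T': array([[-0.02225958, -0.99149932,  0.12819363,  0.48869865],
       [-0.99927926,  0.0260091 ,  0.02764932, -0.03679009],
       [-0.03074849, -0.12748577, -0.99136366,  0.88782699],
       [ 0.        ,  0.        ,  0.        ,  1.        ]])}
scene {'fx': 419.5350602208142, 'fy': 419.5350602208142, 'cx': 272.4094554192838, 'cy': 211.99115367038704, 'T': array([[ 0.20460251,  0.82106496, -0.53290725,  1.01773732],
       [ 0.97877753, -0.1780096 ,  0.10152404, -0.09696002],
       [-0.01150477, -0.54236971, -0.84006115,  0.76524418],
       [ 0.        ,  0.        ,  0.        ,  1.        ]])}
{'time': 0.1, 'q': array([6.44557041e+01, 5.00924277e+00, 1.00394438e+01, 9.50987442e+01,
       1.20317493e-03, 8.99990959e+01]), 'qd': array([-0.02208819, -0.0639621 ,  0.09050665, -0.03740018,  0.00592758,
       -0.08272   ]), 'joint_efforts': array([ 4.01644838e-04, -5.21561086e+01,  4.65654516e+01,  1.60486816e-02,
       -4.82796872e-05,  3.87426564e-05]), 'ee_pos': array([0.2370752 , 0.49606506, 0.23064557]), 'tcp_rot': array([-1.79931457e+02, -1.20425567e-03,  1.54456607e+02]), 'wrist_force': array([ 0.06576257, -0.67863003,  0.16844195]), 'torque': array([-0.05002768, -0.02732594, -0.01775609]), 'grasp_force': 0.0, 'opening': 0.08554713528846815}
```

View pics/top0.png

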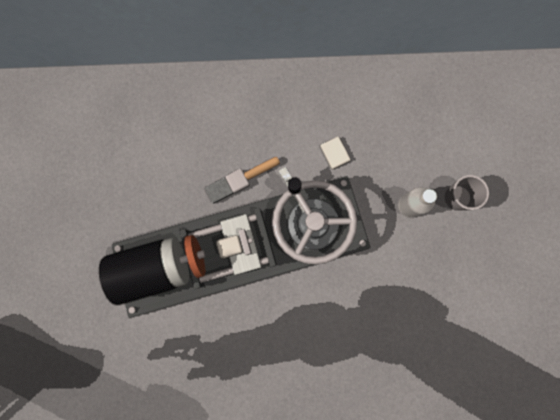

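View pics/scene0.png

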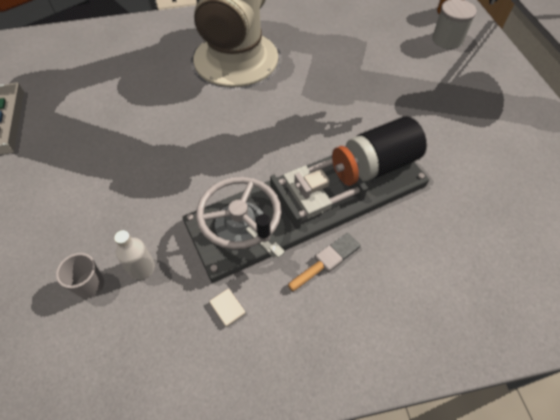

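Top view: hub at about (315,221), handle top at (294,185), pointer at (286,173), bottle cap (429,196), slab (335,153), brush handle end (277,161), cup (470,192). I'll enlarge the wheel area to get closer readings.

```bash
cat > h.py <<'E'
import numpy as np
from workcell import camera_params
def pt(n,u,v,z):
    p=camera_params(n);T=p["T"]
    d=T[:3,:3]@[(u-p["cx"])/p["fx"],(v-p["cy"])/p["fy"],1]
    return T[:3,3]+d*(z-T[2,3])/d[2]
E
python3 - <<'E'
import cv2
from h import *
a=cv2.imread("pics/top0.png")[140:270,255:395]; b=cv2.imread("pics/scene0.png")[165:275,180:300]
cv2.imwrite("pics/c.png",np.hstack([cv2.resize(a,(400,371),interpolation=cv2.INTER_CUBIC),cv2.resize(b,(400,371),interpolation=cv2.INTER_CUBIC)]))
for l,n,u,v,z in [("hub","top",315,221,.1),("handle","top",294,185,.146),("mark","top",286,173,.085),("bottle","top",429,196,.13),("slab","top",335,153,.014),("brushend","top",277,161,.02),("cup","top",470,192,.07),("disc","top",190,256,.14),
 ("hub","scene",238,208,.1),("handle","scene",264,218,.146),("mark","scene",277,250,.085)]: print(l,n,pt(n,u,v,z).round(4))
E
```

```text
hub top [ 0.568  -0.0806  0.1   ]
handle top [ 0.6301 -0.0421  0.146 ]
mark top [ 0.6663 -0.0274  0.085 ]
bottle top [ 0.6057 -0.289   0.13  ]
slab top [ 0.723  -0.1333  0.014 ]
brushend top [ 0.7075 -0.0079  0.02  ]
cup top [ 0.6208 -0.3897  0.07  ]
disc top [0.5061 0.1492 0.14  ]
hub scene [ 0.573  -0.0787  0.1   ]
handle scene [ 0.634 -0.039  0.146]
mark scene [ 0.6687 -0.0234  0.085 ]
```

View pics/c.png

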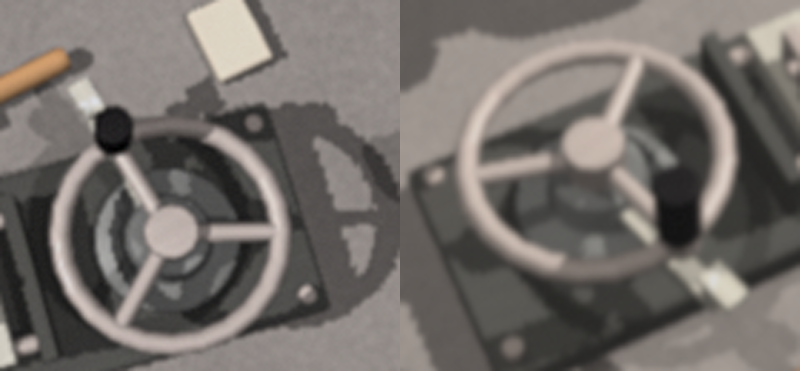

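Hub is at about (0.570,-0.080) and the handle lies at about 32° from it. The plan is to shut the fingers, hover over the wheel at 77° (behind the handle), and descend to z≈0.112. I'll then push round at fixed yaw, so the contact geometry after 360° is the same as at first contact.

```bash
python3 -m jog '[[[0.44,-0.63,0,-0.27,0],[0.44,-0.63,0,-0.27,0],[0.44,-0.63,0,-0.27,0],[0.44,-0.63,0,-0.27,0],[0.44,-0.63,0,-0.27,0],[0.44,-0.63,0,-0.27,0],[0.44,-0.63,0,-0.27,0],[0.44,-0.63,0,-0.27,0]]]' 20; python3 -m jog '[[[0.44,-0.63,0,-0.27,0],[0.44,-0.63,0,-0.27,0],[0.44,-0.63,0,-0.27,0],[0.44,-0.63,0,-0.27,0],[0.44,-0.63,0,-0.27,0],[0.44,-0.63,0,-0.27,0],[0.44,-0.63,0,-0.27,0],[0.44,-0.63,0,-0.27,0]]]'; python3 -m jog '[[[0,0,0,0,0],[0,0,0,0,0],[0,0,0,0,0]]]'
```

```text
time: 0.9
ee_pos: [0.4137, 0.2428, 0.2311]
tcp_rot: [-180.0, -0.0, 143.6]
wrist_force: [1.2, 0.7, 0.2]
opening: 0.0003
grasp_force: 0.0
time: 1.7
ee_pos: [0.5898, -0.0093, 0.2309]
tcp_rot: [-180.0, -0.0, 132.8]
wrist_force: [0.3, 0.9, 0.5]
opening: 0.0001
grasp_force: 0.0
time: 2.0
ee_pos: [0.5887, -0.0072, 0.2312]
tcp_rot: [-180.0, -0.0, 132.9]
wrist_force: [-1.3, -0.7, 0.5]
opening: -0.0004
grasp_force: 0.0
```

Run:
```python
from workcell import sensors,camera,camera_params
import cv2,numpy as np
from scipy.spatial.transform import Rotation as R
o=sensors.get_obs();cv2.imwrite("pics/w1.png",camera("wrist"));p=camera_params("wrist");print(p)
T=np.eye(4);T[:3,:3]=R.from_euler("xyz",o["tcp_rot"],degrees=True).as_matrix();T[:3,3]=o["ee_pos"]
W=T@p["tool_from_camera"];print(W.tolist())
```

```text
{'fx': 309.3957702560298, 'fy': 309.3957702560298, 'cx': 280.0828609523215, 'cy': 209.82759866824037, 'tool_from_camera': array([[-3.19293368e-05, -9.50366784e-01, -3.11131763e-01,
         8.01308662e-02],
       [ 9.99998620e-01, -5.47060525e-04,  1.56839936e-03,
        -8.79659978e-04],
       [-1.66076256e-03, -3.11131284e-01,  9.50365491e-01,
        -1.43338378e-01],
       [ 0.00000000e+00,  0.00000000e+00,  0.00000000e+00,
         1.00000000e+00]])}
[[0.7327324011479678, 0.6465481144530295, 0.21231760173185313, 0.5336490766441635], [0.6805155040411445, -0.6967839530028064, -0.22669532769205958, 0.050855247210578054], [0.0013700611521833307, 0.3105924315481872, -0.9505421949589739, 0.3745357724823999], [0.0, 0.0, 0.0, 1.0]]
```

View pics/w1.png

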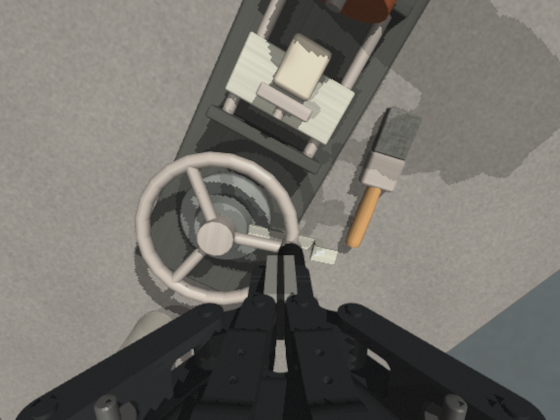

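The wrist view shows the hub at (215,239), the handle half hidden behind the fingertips at about (291,252), and the pointer's outer block centred near (324,256).

Run:
```python
import numpy as np
W=np.array([[0.7327324011479678, 0.6465481144530295, 0.21231760173185313, 0.5336490766441635], [0.6805155040411445, -0.6967839530028064, -0.22669532769205958, 0.050855247210578054], [0.0013700611521833307, 0.3105924315481872, -0.9505421949589739, 0.3745357724823999]])
def f(u,v,z):
    d=W[:,:3]@[(u-280.08)/309.4,(v-209.83)/309.4,1];return W[:,3]+d*(z-W[2,3])/d[2]
h=f(215,239,.1)
for n,u,v,z in [("hub",215,239,.1),("mark",324,256,.085),("tip",337,258,.085),("handle",291,252,.146),("brush",354,244,.02)]:
    p=f(u,v,z);d=p-h;print(n,p.round(4),np.hypot(*d[:2]).round(4),np.degrees(np.arctan2(d[1],d[0])).round(1))
```

```text
hub [ 0.5691 -0.0789  0.1   ] 0.0 0.0
mark [ 0.6659 -0.0241  0.085 ] 0.1112 29.5
tip [ 0.6774 -0.0166  0.085 ] 0.1249 29.9
handle [ 0.6158 -0.024   0.146 ] 0.072 49.6
brush [ 0.7112 -0.0037  0.02  ] 0.1607 27.9
```

```bash
python3 -m jog '[[[0,0,-0.5,0,0],[0,0,-0.5,0,0],[0,0,-0.5,0,0],[0,0,-0.5,0,0],[0,0,-0.4,0,0],[0,0,0,0,0],[0,0,0,0,0]]]'
python3 - <<'E'
import numpy as np
from workcell import sensors
p=sensors.get_obs()["ee_pos"][:2];print(p)
a=np.radians(75-5*np.arange(0,80));P=(np.c_[.5695+.075*np.cos(a),-.0795+.075*np.sin(a)]-p)/.05
D=np.diff(np.round(P,2),axis=0)
for i in range(0,79,8): print(75-5*i,",".join(f"[{x:.2f},{y:.2f},0,0,0]" for x,y in D[i:i+8]))
E
```

```text
time: 2.75
ee_pos: [0.5889, -0.007, 0.1121]
tcp_rot: [180.0, 0.0, 132.9]
wrist_force: [-0.1, -0.4, -0.3]
opening: -0.0001
grasp_force: 0.0
[ 0.58891059 -0.00702652]
75 [0.12,-0.04,0,0,0],[0.13,-0.05,0,0,0],[0.11,-0.06,0,0,0],[0.11,-0.07,0,0,0],[0.11,-0.08,0,0,0],[0.09,-0.09,0,0,0],[0.09,-0.10,0,0,0],[0.08,-0.10,0,0,0]
35 [0.07,-0.11,0,0,0],[0.06,-0.12,0,0,0],[0.05,-0.12,0,0,0],[0.04,-0.12,0,0,0],[0.03,-0.13,0,0,0],[0.02,-0.13,0,0,0],[0.00,-0.13,0,0,0],[0.00,-0.13,0,0,0]
-5 [-0.02,-0.13,0,0,0],[-0.03,-0.13,0,0,0],[-0.04,-0.12,0,0,0],[-0.05,-0.12,0,0,0],[-0.06,-0.12,0,0,0],[-0.07,-0.11,0,0,0],[-0.08,-0.10,0,0,0],[-0.09,-0.10,0,0,0]
-45 [-0.09,-0.09,0,0,0],[-0.11,-0.08,0,0,0],[-0.11,-0.07,0,0,0],[-0.11,-0.06,0,0,0],[-0.13,-0.05,0,0,0],[-0.12,-0.04,0,0,0],[-0.13,-0.03,0,0,0],[-0.13,-0.01,0,0,0]
-85 [-0.13,-0.01,0,0,0],[-0.13,0.01,0,0,0],[-0.13,0.01,0,0,0],[-0.13,0.03,0,0,0],[-0.12,0.04,0,0,0],[-0.12,0.05,0,0,0],[-0.12,0.06,0,0,0],[-0.11,0.07,0,0,0]
-125 [-0.10,0.08,0,0,0],[-0.10,0.09,0,0,0],[-0.09,0.10,0,0,0],[-0.08,0.10,0,0,0],[-0.07,0.11,0,0,0],[-0.06,0.12,0,0,0],[-0.05,0.12,0,0,0],[-0.04,0.12,0,0,0]
-165 [-0.03,0.13,0,0,0],[-0.01,0.13,0,0,0],[-0.01,0.13,0,0,0],[0.01,0.13,0,0,0],[0.01,0.13,0,0,0],[0.03,0.13,0,0,0],[0.04,0.12,0,0,0],[0.05,0.12,0,0,0]
-205 [0.06,0.12,0,0,0],[0.07,0.11,0,0,0],[0.08,0.10,0,0,0],[0.09,0.10,0,0,0],[0.10,0.09,0,0,0],[0.10,0.08,0,0,0],[0.11,0.07,0,0,0],[0.12,0.06,0,0,0]
-245 [0.12,0.05,0,0,0],[0.12,0.04,0,0,0],[0.13,0.03,0,0,0],[0.13,0.01,0,0,0],[0.13,0.01,0,0,0],[0.13,-0.01,0,0,0],[0.13,-0.01,0,0,0],[0.13,-0.03,0,0,0]
-285 [0.12,-0.04,0,0,0],[0.13,-0.05,0,0,0],[0.11,-0.06,0,0,0],[0.11,-0.07,0,0,0],[0.11,-0.08,0,0,0],[0.09,-0.09,0,0,0],[0.09,-0.10,0,0,0]
```

Now approach slowly to find the contact. The first four rows take the tool to 55°, then finer rows.

```bash
python3 -m jog '[[[0.12,-0.04,0,0,0],[0.13,-0.05,0,0,0],[0.11,-0.06,0,0,0],[0.05,-0.03,0,0,0]]]'; python3 -m jog '[[[0.03,-0.02,0,0,0]]]'; python3 -m jog '[[[0.03,-0.02,0,0,0]]]';python3 -m jog '[[[0.03,-0.02,0,0,0]]]';python3 -m jog '[[[0.03,-0.02,0,0,0]]]'; python3 -m jog '[[[0.02,-0.02,0,0,0]]]';python3 -m jog '[[[0.02,-0.02,0,0,0]]]'
```

```text
time: 3.15
ee_pos: [0.6106, -0.0172, 0.1115]
tcp_rot: [180.0, 0.0, 132.8]
wrist_force: [1.1, -0.3, 0.6]
opening: 0.0005
grasp_force: 0.0
time: 3.25
ee_pos: [0.6115, -0.0181, 0.1112]
tcp_rot: [-180.0, -0.0, 132.8]
wrist_force: [-0.0, -0.6, -0.7]
opening: 0.0002
grasp_force: 0.0
time: 3.35
ee_pos: [0.6127, -0.019, 0.1112]
tcp_rot: [-180.0, -0.0, 132.8]
wrist_force: [0.2, -0.5, 0.2]
opening: 0.0002
grasp_force: 0.0
time: 3.45
ee_pos: [0.6142, -0.0199, 0.1112]
tcp_rot: [-180.0, -0.0, 132.9]
wrist_force: [-0.4, -0.5, 0.2]
opening: 0.0
grasp_force: 0.0
time: 3.55
ee_pos: [0.6157, -0.0208, 0.1113]
tcp_rot: [-180.0, -0.0, 132.9]
wrist_force: [0.8, 0.6, -0.5]
opening: 0.0004
grasp_force: 0.0
time: 3.65
ee_pos: [0.6167, -0.0218, 0.1113]
tcp_rot: [180.0, 0.0, 132.9]
wrist_force: [-0.6, -0.4, 0.0]
opening: 0.0004
grasp_force: 0.0
time: 3.75
ee_pos: [0.6177, -0.0228, 0.1113]
tcp_rot: [-180.0, -0.0, 132.9]
wrist_force: [-0.5, -0.4, 0.1]
opening: -0.0001
grasp_force: 0.0
```

```bash
for i in 1; do python3 -m jog '[[[0.02,-0.02,0,0,0]]]'; python3 -m jog '[[[0.02,-0.02,0,0,0]]]'; python3 -m jog '[[[0.02,-0.02,0,0,0]]]'; python3 -m jog '[[[0.02,-0.02,0,0,0]]]'; python3 -m jog '[[[0.02,-0.02,0,0,0]]]'; done | grep -E 'pos|force: \['
```

```text
ee_pos: [0.6187, -0.0238, 0.1113]
wrist_force: [-2.8, 1.1, 0.0]
ee_pos: [0.6194, -0.0247, 0.1113]
wrist_force: [-2.7, 0.8, 2.0]
ee_pos: [0.6204, -0.0257, 0.1113]
wrist_force: [-2.2, 1.4, 0.9]
ee_pos: [0.6214, -0.0268, 0.1112]
wrist_force: [-2.2, 0.5, 1.1]
ee_pos: [0.6225, -0.0278, 0.1112]
wrist_force: [-3.4, 0.2, 1.2]
```

Contact came at TCP ≈ (0.6182,-0.0233), which is the point to return to. Continuing round now.

```bash
python3 -m jog '[[[0.09,-0.07,0,0,0],[0.08,-0.10,0,0,0],[0.07,-0.11,0,0,0],[0.06,-0.12,0,0,0],[0.05,-0.12,0,0,0],[0.04,-0.12,0,0,0],[0.03,-0.13,0,0,0],[0.02,-0.13,0,0,0]]]' | grep -E 'pos|force: \['; python3 -m jog '[[[0.00,-0.13,0,0,0],[0.00,-0.13,0,0,0],[-0.02,-0.13,0,0,0],[-0.03,-0.13,0,0,0],[-0.04,-0.12,0,0,0],[-0.05,-0.12,0,0,0],[-0.06,-0.12,0,0,0],[-0.07,-0.11,0,0,0]]]' | grep -E 'pos|force: \['
python3 - <<'E'
from workcell import camera
import cv2,numpy as np
cv2.imwrite("pics/t2.png",np.hstack([cv2.resize(camera(n)[y:y+150,x:x+150],(400,400)) for n,x,y in (("top",240,140),("scene",160,145))]))
E
```

```text
ee_pos: [0.6444, -0.0731, 0.1111]
wrist_force: [-4.0, 3.9, -0.1]
ee_pos: [0.6309, -0.1227, 0.1113]
wrist_force: [0.7, 2.7, -0.3]
```

View pics/t2.png

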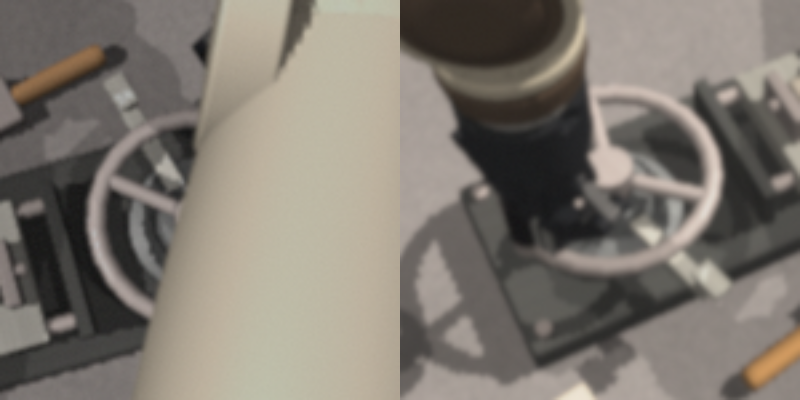

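The wheel turns with the tool: the spokes have moved round and the pointer is bare. The tool is at -35° and the force is about 3–5 N. I'll continue.

```bash
(python3 -m jog '[[[-0.08,-0.10,0,0,0],[-0.09,-0.10,0,0,0],[-0.09,-0.09,0,0,0],[-0.11,-0.08,0,0,0],[-0.11,-0.07,0,0,0],[-0.11,-0.06,0,0,0],[-0.13,-0.05,0,0,0],[-0.12,-0.04,0,0,0]]]'; python3 -m jog '[[[-0.13,-0.03,0,0,0],[-0.13,-0.01,0,0,0],[-0.13,-0.01,0,0,0],[-0.13,0.01,0,0,0],[-0.13,0.01,0,0,0],[-0.13,0.03,0,0,0],[-0.12,0.04,0,0,0],[-0.12,0.05,0,0,0]]]') | grep -E 'time|pos|force: \['
```

```text
time: 6.75
ee_pos: [0.5887, -0.1522, 0.1114]
wrist_force: [2.2, 0.7, 0.4]
time: 7.55
ee_pos: [0.5376, -0.1472, 0.1113]
wrist_force: [2.0, 0.3, -0.1]
```

```bash
(python3 -m jog '[[[-0.12,0.06,0,0,0],[-0.11,0.07,0,0,0],[-0.10,0.08,0,0,0],[-0.10,0.09,0,0,0],[-0.09,0.10,0,0,0],[-0.08,0.10,0,0,0],[-0.07,0.11,0,0,0],[-0.06,0.12,0,0,0]]]'; python3 -m jog '[[[-0.05,0.12,0,0,0],[-0.04,0.12,0,0,0],[-0.03,0.13,0,0,0],[-0.01,0.13,0,0,0],[-0.01,0.13,0,0,0],[0.01,0.13,0,0,0],[0.01,0.13,0,0,0],[0.03,0.13,0,0,0]]]') | grep -E 'time|pos|force: \['
```

```text
time: 8.35
ee_pos: [0.5013, -0.1104, 0.1113]
wrist_force: [3.9, -1.7, -0.6]
time: 9.15
ee_pos: [0.4967, -0.0592, 0.1111]
wrist_force: [-0.2, -3.9, -0.5]
```

```bash
(python3 -m jog '[[[0.04,0.12,0,0,0],[0.05,0.12,0,0,0],[0.06,0.12,0,0,0],[0.07,0.11,0,0,0],[0.08,0.10,0,0,0],[0.09,0.10,0,0,0],[0.10,0.09,0,0,0],[0.10,0.08,0,0,0]]]'; python3 -m jog '[[[0.11,0.07,0,0,0],[0.12,0.06,0,0,0],[0.12,0.05,0,0,0],[0.12,0.04,0,0,0],[0.13,0.03,0,0,0],[0.13,0.01,0,0,0],[0.13,0.01,0,0,0],[0.13,-0.01,0,0,0]]]') | grep -E 'time|pos|force: \['
```

```text
time: 9.95
ee_pos: [0.527, -0.0175, 0.1112]
wrist_force: [-0.5, -3.7, -1.0]
time: 10.75
ee_pos: [0.5765, -0.0049, 0.1112]
wrist_force: [-3.2, -1.5, 0.1]
```

```bash
(python3 -m jog '[[[0.13,-0.01,0,0,0],[0.13,-0.03,0,0,0],[0.12,-0.04,0,0,0],[0.13,-0.05,0,0,0],[0.06,-0.03,0,0,0],[0.05,-0.03,0,0,0]]]'; python3 -m jog '[[[0.05,-0.03,0,0,0],[0.04,-0.03,0,0,0],[0.03,-0.02,0,0,0],[0,0,0,0,0]]]') | grep -E 'time|pos|force: \['
```

```text
time: 11.35
ee_pos: [0.6075, -0.0144, 0.1112]
wrist_force: [-1.7, 0.4, -0.2]
time: 11.75
ee_pos: [0.6135, -0.0184, 0.1114]
wrist_force: [0.3, 0.0, 0.2]
```

```bash
(python3 -m jog '[[[0.03,-0.03,0,0,0],[0.02,-0.02,0,0,0]]]'; python3 -m jog '[[[0.02,-0.02,0,0,0]]]'; python3 -m jog '[[[0.02,-0.02,0,0,0]]]';python3 -m jog '[[[0,0,0,0,0]]]') | grep -E 'time|pos|force: \['
```

```text
time: 11.95
ee_pos: [0.6157, -0.0207, 0.1114]
wrist_force: [-1.8, 1.2, -0.3]
time: 12.05
ee_pos: [0.6167, -0.0218, 0.1114]
wrist_force: [-2.2, 0.8, 0.5]
time: 12.15
ee_pos: [0.6177, -0.0228, 0.1114]
wrist_force: [-2.9, 0.2, 0.5]
time: 12.25
ee_pos: [0.6179, -0.0229, 0.1114]
wrist_force: [-0.2, 0.2, 0.4]
```

```bash
(python3 -m jog '[[[0.01,-0.01,0,0,0],[0,0,0,0,0]]]'; python3 -m jog '[[[-0.15,0.1,0,0,0],[-0.2,0.1,0,0,0],[0,0,0.3,0,0],[0,0,0.8,0,0],[0,0,0.8,0,0],[0,0,0.8,0,0],[-0.6,0.6,0,0,0],[-0.6,0.6,0,0,0]]]';python3 -m jog '[[[-0.6,0.6,0,0,0],[-0.6,0.6,0,0,0],[-0.6,0.6,0,0,0],[-0.6,0.6,0,0,0],[-0.6,0.6,0,0,0],[-0.4,0.6,0,0,0],[0,0,0,0,0],[0,0,0,0,0]]]') | grep -E 'time|pos|force: \['
python3 - <<'E'
from workcell import camera
import cv2,numpy as np
a=camera("top");cv2.imwrite("pics/t3.png",a)
b=cv2.imread("pics/top0.png")
f=lambda i:cv2.resize(i[140:270,255:395],(400,371),interpolation=cv2.INTER_CUBIC)
cv2.imwrite("pics/t3c.png",np.hstack([f(b),f(a)]))
E
```

```text
time: 12.45
ee_pos: [0.6182, -0.0233, 0.1113]
wrist_force: [-2.3, 0.6, 0.5]
time: 13.25
ee_pos: [0.5411, 0.0471, 0.2489]
wrist_force: [-0.3, 0.7, 0.3]
time: 14.05
ee_pos: [0.3703, 0.2272, 0.2475]
wrist_force: [0.7, -0.7, -0.3]
```

View pics/t3c.png

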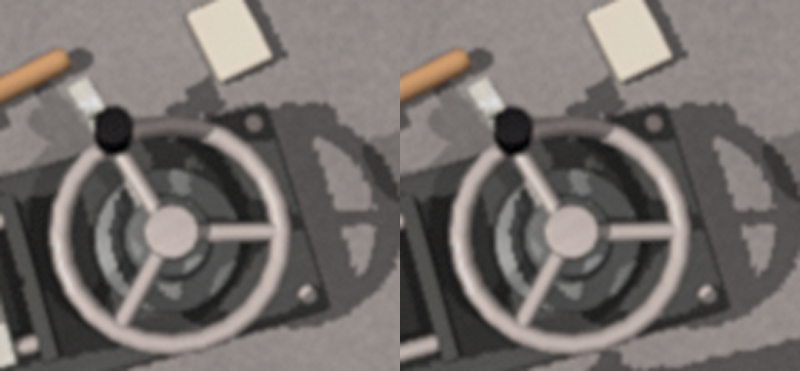

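View pics/t3.png

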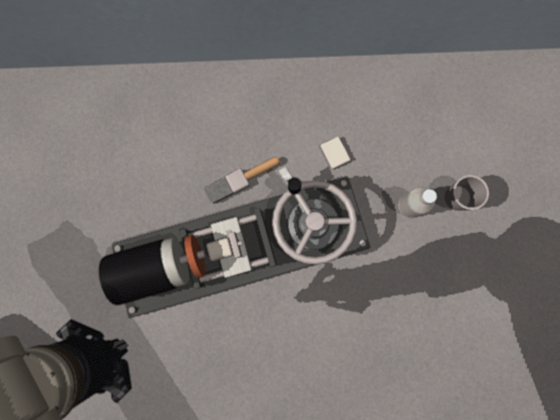

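The handle is back at (294,185) and the spokes match the start picture. The carriage has advanced towards the disc (block from about x 230 to 220), the bystanders haven't moved, and the hand is clear.

```bash
python3 -c "
from workcell import ticket
print(ticket.job_done())"
```

```text
the job is handed in; nothing more can be done
None
```

I pushed the hand wheel through one full clockwise turn, with the handle back at the pointer, the stone carriage advanced towards the disc, the bystanders unmoved and the hand clear; the job is handed in (about 14 s used).

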